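# Gather needle holders in the lip corner of the counting tray

### The job

Take the small roll of paper tape out of the counting tray and lay it flat on the trolley top beside the larger tape roll, within a hand's breadth of it. Then take the tray by its upright black grip, raise that end and tilt the tray until all four loose needle holders have slid into the corner with the pouring lip, without spilling any (the lip corner may stay on the trolley). Finish while still holding the tray by the grip, tilted and still, with the holders gathered in that corner, without putting it down or letting go. Leave the larger roll and everything else where they are.

Things in the scene. Friction and masses are not known exactly. Their poses are not given: they have to be found in the camera images.
- tray: Square aluminium counting tray, 168 mm outside, 160 inside, walls 4 mm thick, 40 high, about 0.35 kg; polished slippery floor, top 6 mm above the underside. Origin: centre of the underside, z up. x runs along a DIAGONAL from the lip corner (x = -119 mm, towards the robot) to the grip corner (x = +119, away from it); side corners at y = +119 and -119. Parts slide at about 0.2 rad of tilt.
- tray_grip (a point): Middle of the tray's grip: an upright black plate on the corner opposite the lip, 12 mm thick (along the tray's y), 44 mm wide (along its x), top 84 mm above the tray's underside. The point is 66 mm above the underside, inside the plate, over the corner. Pinch it across its thickness from above; the walls beside it are 40 mm high.
- tray_lip (a point): Outer bottom edge of the lip corner (tray x = -119 mm, z = 0), on which the tray can pivot. Here the last 30 mm of both walls are only 32 mm high and a small lip sticks out 18 mm. For parts to slide on along the walls into the corner a tilt of about 0.45 rad or more is needed.
- small_tape: Small roll of white paper tape lying flat in the tray, between the tray's middle and the lip corner: 38 mm across, 12 mm high, 20 g, collides as a solid disc. Origin: centre of its underside, z up. At the start the tray's floor is free for fingers on either side of it along the tray's y axis.
- large_tape: Larger roll of white paper tape lying on the trolley to the right of the tray: 48 mm across, 25 mm high. Origin: centre of its underside. It is not to be shifted (more than 30 mm).
- bottle_green: Green and white plastic bottle, 64 mm across, 160 mm tall, standing loose at the back of the trolley to the right. Origin: centre of its underside. Bystander, to be left alone.
- holder_1_mid (a point): Needle holder 1 of 4: beige plastic barrel with a 31 mm flange at one end and a nub at the other, 54 mm long, 12 g; tops over beyond about 0.6 rad. At the start it stands on its flange in the grip half of the tray. The point is on its axis, 25 mm from the flange's face; z runs along the axis from flange to nub.
- holder_2_mid (a point): Needle holder 2 of 4: beige plastic barrel with a 31 mm flange at one end and a nub at the other, 54 mm long, 12 g; tops over beyond about 0.6 rad. At the start it stands on its flange in the grip half of the tray. The point is on its axis, 25 mm from the flange's face; z runs along the axis from flange to nub.
- holder_3_mid (a point): Needle holder 3 of 4: beige plastic barrel with a 31 mm flange at one end and a nub at the other, 54 mm long, 12 g; tops over beyond about 0.6 rad. At the start it stands on its flange in one of the tray's two side corners. The point is on its axis, 25 mm from the flange's face; z runs along the axis from flange to nub.
- holder_4_mid (a point): Needle holder 4 of 4: beige plastic barrel with a 31 mm flange at one end and a nub at the other, 54 mm long, 12 g; tops over beyond about 0.6 rad. At the start it stands on its flange in one of the tray's two side corners. The point is on its axis, 25 mm from the flange's face; z runs along the axis from flange to nub.

How it is judged (in metres and radians):
On the way:
1. the small tape roll lies flat on the trolley top beside the larger roll, let go, the tray still level (height (world z) of small_tape below 0.004 m and angle between each of small_tape, tray's own z axis and vertical below 0.1 rad and horizontal distance between small_tape and large_tape below 0.13 m and contact force between the fingers and small_tape below 0.1 N), for 0.2 s.
At the end, for the whole second after the job is handed in: Fingers hold the tray by its grip (within 50 mm), tilted 15 to 63 degrees, grip over 110 mm high, leaning on no bystander, all still; all four holders in the tray, middles over 25 mm from its centre towards the lip; small tape flat on the trolley, centre within 130 mm of the larger roll's (contact force between the fingers and tray above 1.5 N and angle between tray's own z axis and vertical between 0.26 and 1.1 rad and height (world z) of tray_grip above 0.11 m and distance between the grasp point and tray_grip below 0.05 m and contact force between tray and bottle_green below 0.1 N and contact force between tray and large_tape below 0.1 N and linear speed of tray below 0.02 m/s and x of each of holder_1_mid, holder_2_mid, holder_3_mid, holder_4_mid in the frame of tray below -0.025 m and z of each of holder_1_mid, holder_2_mid, holder_3_mid, holder_4_mid in the frame of tray below 0.07 m and linear speed of each of holder_1, holder_2, holder_3, holder_4 below 0.03 m/s and height (world z) of small_tape below 0.004 m and angle between small_tape's own z axis and vertical below 0.1 rad and horizontal distance between small_tape and large_tape below 0.13 m); the arm keeps its last pose, push and grip.
It fails at once if a needle holder is spilled from the tray (distance between any of holder_1_mid, holder_2_mid, holder_3_mid, holder_4_mid and tray above 0.16 m).
It fails at once if the larger tape roll is shifted by more than 30 mm (distance of large_tape from where it was at the start of the episode above 0.03 m).
It fails at once if the green bottle is shifted by more than 30 mm or tipped (distance of bottle_green from where it was at the start of the episode above 0.03 m or angle between bottle_green's own z axis and vertical above 0.4 rad).
It also fails if it takes over 58 s, if anything falls off the work surface, if the arm or the gripper's body presses on something with over 40 N, if the wrist force passes 120 N, or if a joint passes its speed limit or range.

### The arm

A 6-joint arm with a two-finger parallel gripper is mounted at the origin on a cart in front of the work surface, level with it; the furniture and walls round the work are solid. World frame = base frame: x ahead of the robot, y to its left, z up, the work surface at z = 0. Lengths are in m, angles in degrees, forces in N, time in s.
With the tool pointing down it reaches from about 0.3 to 0.75 m from the base axis. Payload 8.5 kg.
Tool frame: the origin (TCP) lies at the very end of the fingers, on their centre line; the grasp point (between the pads) lies 19 mm behind it; z points along the fingers, y is the line along which they close (so a half turn about z gives the same grasp; the last joint's range is limited). The gripper opens to 85 mm and grips with 20 to 120 N. Pads are 22 mm wide; open, the fingers measure 114 mm over their backs; the gripper's body (76 mm by 85 mm) begins 54 mm behind the grasp point. The pads swing forward as they close: fully open they stand 13 mm farther back than shut.
Start: joints at [62.951, 21.807, 74.336, -0, 83.858, -12.336], TCP at [0.14, 0.532, 0.231] pointing down, gripper open.
Joint ranges: [-178.18, 178.18], [-50.72, 133.34], [12.68, 142.11], [-81.47, 261.47], [9.98, 163.14], [-165.26, 165.26]. Speed limits (degrees/s): [136.94, 136.94, 180, 180, 180, 180].

### API

Orientations are given as a 3x3 rotation matrix whose columns are the frame's x, y, z axes.
In Python, from rig import observe, cams, ticket gives the robot as it stands.
- The arm moves only by the tool move_arm, never from a script. Its arguments are lists of equal length, an entry for each row: "jaw": the finger opening in cm, from 0 to 8.54; "dp": the shift along the tool's x, y, z in cm, a list of three; "turn": the turn, a rotation vector about the tool's x, y, z in rad, a list of three. In form: {"jaw": [jaw, ...], "dp": [[tx, ty, tz], ...], "turn": [[wx, wy, wz], ...]}. A call has 1 to 12 rows; each row shifts and turns the commanded pose from where the row before left it, along the tool's axes as they then stand; what a row does not reach is not made up. A row lasts 1/12 s, in which the tool goes at most 41.7 mm and 7.16 degrees, less where a joint would pass 70% of its speed; a pose out of reach is approached as far as the arm can. A call is refused whole if a number of a shift passes 4.17 or a number of a turn 0.125, either way. A call with a gripper value outside its range is refused whole. The fingers move at their own pace and stop on an object; "force" is the grip in N (left out, the last holds). Time passes only in rows, so rows that do not move let the fingers close. It gives the time, the measured TCP pose, the force, the opening and the grip force at its end, in the units of the state.
- observe(): the state, without advancing time (a new reading comes with each control period).
- cams.get_image(name): name is "scene" or "top" or "wrist"; returns (picture, depth): 420x560x3 uint8, red, green, blue; 420x560 float32, m along the optical axis (not along the pixel's ray), 0 where there is no reading.
- cams.calibration(name): a dict with "vertical_fov" (degrees; the focal length in pixels is half the picture's height over the tangent of half this angle, whatever the lens; pixels are square), "cx", "cy" (the principal point, pixels), "view" (4x4, takes a point from world to camera coordinates); the wrist camera has in their place "tool_from_camera" (4x4, takes a point from camera to tool coordinates, whose origin is the TCP and whose axes are the flange's). Camera axes: x right, y up, looking along -z (the intrinsics and any distortion apply to the point x, -y, -z); pixel columns grow to the right and rows downward; lengths in m; the calibration is good to about 2 mm. A picture is of the moment at which its call begins: read the wrist's pose just before it. calibration takes no time and is no camera call.
- ticket.close_job(): hands the job in; it is judged then, once.
Trained networks look in the newest picture that a camera, given by its name, has taken for a name from the list of things; names that differ only in an ending like _2 or _b are one class to them, and where a whole thing is asked for, a point or a joint stands for the part that bears it (a point fixed in the world has none). Each returns a list of dicts, best first, with "p" (0 to 1); they miss things now and then, are a little off and sometimes report something else, mostly with a low value. They report only what shows in the picture. A call takes as long as a camera call.
- cams.spot_in(camera, query): "box" ([centre column, centre row, width, height] as shares, 0 to 1, of the picture: columns of its width, rows of its height, round what is visible of it).
- cams.outline_of(camera, query): "mask" (420x560 bool, what is visible of it) and "box" ([centre column, centre row, width, height] as shares, 0 to 1, of the picture: columns of its width, rows of its height, round what is visible of it).
- cams.mark_of(camera, query): "location" ([column, row] as shares, 0 to 1, of the picture: columns of its width, rows of its height: a listed point, or the origin of a listed thing).
The state is a dict: "time_s": time; "q": joint angles; "qvel": joint speeds; "joint_efforts": joint torques, N m; "position": TCP position; "tool_rot": TCP orientation; "ft_force": force on the tool from outside, world axes, zero at the start; "wrist_torque": the same for the moment, N m; "grip_width": finger opening in m; "gripper_force": force on a finger pad.
Only numpy, scipy, OpenCV 4.12 (cv2) and the standard library are available. Lean on these libraries where they do the work, as an engineer would, in place of code of your own. Each camera call takes 0.05 s, during which the arm holds its last target. There are 200 camera calls.

## Working session

There is one attempt and no reset: what is moved stays moved. The work goes in short steps, Python scripts to look and compute and a tool call to move; the robot and the scene stay as the last step left them, time stands still between calls to the robot, and variables do not carry over. Pictures are saved under pics/ and viewed, at most 10 in all, crops included, and the job is handed in when it is done.

Besides the shell and the picture viewer there is one more tool, called after "Emit:" as a command line: name --argument value ..., lists and objects as JSON in quotes. move_arm: Moves the arm, as the interface text tells. Its arguments: {"type":"object","properties":{"jaw":{"type":"array","items":{"type":"number"}},"dp":{"type":"array","items":{"type":"array","items":{"type":"number"}}},"turn":{"type":"array","items":{"type":"array","items":{"type":"number"}}},"force":{"type":"number"}},"required":["jaw","dp","turn"]}

```bash
mkdir -p pics; cat > h.py <<'E'
import numpy as np, cv2
from rig import observe, cams, ticket
def cal(n):
    c=cams.calibration(n); f=210/np.tan(np.radians(c["vertical_fov"])/2)
    if "view" in c: W=np.linalg.inv(np.array(c["view"]))
    else:
        s=observe(); T=np.eye(4); T[:3,:3]=np.array(s["tool_rot"]); T[:3,3]=s["position"]
        W=T@np.array(c["tool_from_camera"])
    return c,f,W
def ray(n,u,v,C=None):
    c,f,W=C or cal(n)
    d=np.array([(u-c["cx"])/f,-(v-c["cy"])/f,-1.]); return W[:3,3],W[:3,:3]@d
def pt(n,u,v,depth,C=None):
    o,d=ray(n,u,v,C); return o+d*depth
def onz(n,u,v,z,C=None):
    o,d=ray(n,u,v,C); return o+d*(z-o[2])/d[2]
def save(im,name): cv2.imwrite("pics/"+name,im[:,:,::-1])
def marks(n,q,dep,C,k=5):
    for m in cams.mark_of(n,q)[:k]:
        u,v=m["location"][0]*560,m["location"][1]*420
        r=dep[int(min(max(v,0),419)),int(min(max(u,0),559))]
        print(n,q,round(m["p"],2),(round(u),round(v)),"surf",np.round(pt(n,u,v,r,C),3))
E
python3 - <<'E'
from h import *
for n in("top","scene"):
    C=cal(n); print(n,{k:v for k,v in C[0].items() if k!="view"},C[2].round(3)[:3].tolist())
    im,d=cams.get_image(n); save(im,n+"0.png")
    for q in("tray","tray_grip","tray_lip","small_tape","large_tape","bottle_green","holder_1_mid"): marks(n,q,d,C)
E
```

```text
top {'vertical_fov': 48.944957830201304, 'cx': 284.4889694146253, 'cy': 209.76009609661537} [[-0.02, 0.997, -0.079, 0.454], [-1.0, -0.02, -0.006, 0.159], [-0.008, 0.078, 0.997, 0.94]]
top tray 0.83 (259, 227) surf [0.494 0.218 0.009]
top tray_grip 0.86 (238, 167) surf [0.604 0.249 0.085]
top tray_lip 0.93 (277, 283) surf [0.382 0.182 0.034]
top small_tape 0.65 (266, 243) surf [0.461 0.204 0.008]
top small_tape 0.52 (274, 204) surf [0.535 0.184 0.053]
top large_tape 0.78 (367, 245) surf [ 0.454 -0.001  0.   ]
top bottle_green 0.5 (214, 242) surf [0.465 0.299 0.061]
top holder_1_mid 0.44 (236, 216) surf [0.515 0.257 0.054]
scene {'vertical_fov': 43.73120467768613, 'cx': 274.96082779291595, 'cy': 213.90417588812113} [[0.432, 0.558, -0.708, -0.07], [-0.902, 0.248, -0.354, -0.141], [-0.022, 0.792, 0.611, 0.593]]
scene tray 0.85 (233, 256) surf [0.473 0.209 0.012]
scene tray 0.65 (185, 238) surf [0.459 0.291 0.034]
scene tray_grip 0.65 (247, 181) surf [0.587 0.24  0.081]
scene tray_grip 0.39 (216, 308) surf [ 0.372  0.183 -0.   ]
scene tray_lip 0.89 (217, 307) surf [0.374 0.183 0.001]
scene tray_lip 0.38 (247, 182) surf [0.587 0.239 0.081]
scene small_tape 0.79 (240, 261) surf [0.461 0.19  0.018]
scene small_tape 0.21 (217, 307) surf [ 0.374  0.183 -0.001]
scene large_tape 0.76 (343, 308) surf [0.43  0.003 0.024]
scene bottle_green 0.74 (319, 198) surf [0.678 0.14  0.014]
scene holder_1_mid 0.57 (214, 226) surf [0.504 0.263 0.035]
```

View pics/top0.png

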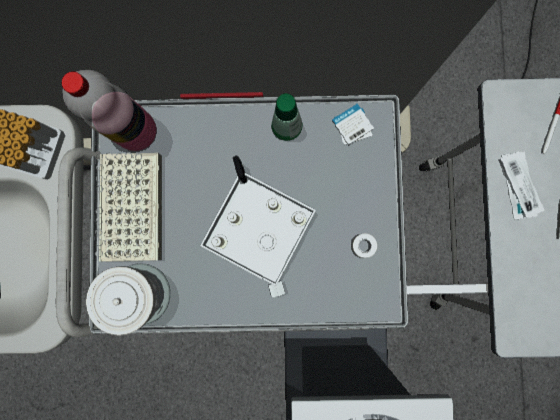

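View pics/scene0.png

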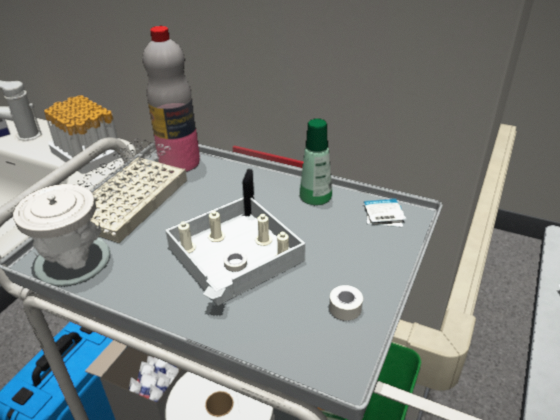

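The top picture shows the tray as a diamond: black grip at (238,167), lip at (277,287), small tape at (267,242). The holders are at about (219,242), (233,217), (273,204) and (299,217). The large roll is at (364,245) and the bottle at (286,120). The scene picture agrees.

```bash
python3 - <<'E'
from h import *
R={}
for n in("top","scene"):
    C=cal(n); im,d=cams.get_image(n)
    for q,z in(("tray_grip",.084),("small_tape",.018),("large_tape",.025),("holder_1_mid",.06)):
        for m in cams.outline_of(n,q)[:6]:
            if m["p"]<.3: continue
            v,u=np.nonzero(m["mask"]); P=np.array([pt(n,a,b,d[b,a],C) for a,b in zip(u,v) if d[b,a]>0])
            T=P[P[:,2]>np.percentile(P[:,2],95)-.004]
            print(n,q,round(m["p"],2),(u.mean().round(),v.mean().round()),"top pts n",len(T),"mid",((T.max(0)+T.min(0))/2).round(3),"z95",np.percentile(P[:,2],95).round(3))
# tray rim: points at z ~.04 in top
n="top";C=cal(n);im,d=cams.get_image(n)
vv,uu=np.mgrid[140:310,180:340]; P=np.array([pt(n,a,b,d[b,a],C) for a,b in zip(uu.ravel(),vv.ravel())])
M=((P[:,2]>.034)&(P[:,2]<.046)).reshape(vv.shape).astype(np.uint8)
P=P[M.ravel()>0]; hull=cv2.convexHull(P[:,:2].astype(np.float32)); print("rim",hull.reshape(-1,2).round(3)[::3].tolist()); print("rect",cv2.minAreaRect(hull))
E
```

```text
top tray_grip 0.79 (np.float64(258.0), np.float64(229.0)) top pts n 843 mid [0.492 0.218 0.064] z95 0.042
top small_tape 0.62 (np.float64(266.0), np.float64(242.0)) top pts n 111 mid [0.465 0.202 0.021] z95 0.022
top large_tape 0.86 (np.float64(364.0), np.float64(245.0)) top pts n 254 mid [0.453 0.008 0.028] z95 0.028
top holder_1_mid 0.73 (np.float64(234.0), np.float64(218.0)) top pts n 22 mid [0.512 0.267 0.06 ] z95 0.061
scene tray_grip 0.65 (np.float64(235.0), np.float64(247.0)) top pts n 1114 mid [0.49  0.216 0.061] z95 0.041
scene small_tape 0.73 (np.float64(234.0), np.float64(260.0)) top pts n 211 mid [0.464 0.202 0.018] z95 0.019
scene large_tape 0.95 (np.float64(345.0), np.float64(302.0)) top pts n 488 mid [0.451 0.007 0.025] z95 0.026
scene holder_1_mid 0.57 (np.float64(215.0), np.float64(227.0)) top pts n 56 mid [0.511 0.266 0.057] z95 0.057
rim [[0.621999979019165, 0.24899999797344208], [0.46000000834465027, 0.33000001311302185], [0.35899999737739563, 0.18400000035762787], [0.36500000953674316, 0.1679999977350235]]
rect ((0.4860805869102478, 0.21352392435073853), (0.21103435754776, 0.18548674881458282), 55.76399612426758)
```

```bash
cat >> h.py <<'E'
from scipy.spatial.transform import Rotation as Rn
def plan(p,R,rows=None,pr=True):
    """tool-frame move from the measured pose to position p, rotation R (straight, even)"""
    s=observe(); R0=np.array(s["tool_rot"]); p0=np.array(s["position"])
    dp=R0.T@(np.array(p)-p0)*100; w=Rn.from_matrix(R0.T@R).as_rotvec()
    if pr: print("t",s["time_s"],"dp(cm, start axes)",dp.round(2),"rotvec",w.round(4),"rows>=",max(np.linalg.norm(dp)/4.17,np.linalg.norm(w)/.125).round(1))
def down(yaw): # tool z down, tool y at yaw+90deg (world), up to sign
    a=np.radians(yaw); x=np.array([np.cos(a),np.sin(a),0]); z=np.array([0,0,-1.]); return np.c_[x,np.cross(z,x),z]
E
python3 - <<'E'
from h import *
s=observe(); print(np.array(s["tool_rot"]).round(3).tolist(),s["ft_force"],s["time_s"])
n="top";C=cal(n);im,d=cams.get_image(n)
for (u,v) in((117,301),(85,301),(153,301),(105,110)): print(u,v,pt(n,u,v,d[v,u],C).round(3))
for y in(16.5,196.5):
  plan([.4645,.202,.19],down(y))
print(cams.calibration("wrist")["tool_from_camera"])
E
```

```text
[[-0.967, 0.254, 0.0], [0.254, 0.967, -0.0], [-0.0, -0.0, -1.0]] [-0.72086894 -0.32849079 -0.19624814] 1.35
117 301 [0.366 0.456 0.136]
85 301 [ 0.265  0.921 -0.798]
153 301 [0.362 0.4   0.115]
105 110 [0.673 0.442 0.233]
t 1.4 dp(cm, start axes) [-39.8  -23.67   4.13] rotvec [0.     0.     2.5968] rows>= 20.8
t 1.4 dp(cm, start axes) [-39.8  -23.67   4.13] rotvec [-0.      0.     -0.5448] rows>= 11.1
[[-5.50072907e-04  9.60358303e-01  2.78768052e-01  7.18232097e-02]
 [ 9.99999798e-01  6.17085600e-04 -1.52637590e-04  3.28381443e-04]
 [-3.18610528e-04  2.78767911e-01 -9.60358449e-01 -1.41966906e-01]
 [ 0.00000000e+00  0.00000000e+00  0.00000000e+00  1.00000000e+00]]
```

Emit:
move_arm --jaw '[6,6,6,6,6,6,6,6,6,6,6,6]' --dp '[[-3.32,-1.97,0.2],[-3.32,-1.97,0.2],[-3.32,-1.97,0.2],[-3.32,-1.97,0.2],[-3.32,-1.97,0.2],[-3.32,-1.97,0.2],[-3.32,-1.97,0.2],[-3.32,-1.97,0.2],[-3.32,-1.97,0.6],[-3.32,-1.97,0.6],[-3.32,-1.97,0.6],[-3.32,-1.97,0.6]]' --turn '[[0,0,0],[0,0,0],[0,0,0],[0,0,0],[0,0,0],[0,0,0],[0,0,0],[0,0,0],[0,0,0],[0,0,0],[0,0,0],[0,0,0]]'

```text
time_s: 2.4
position: [0.4661, 0.2004, 0.1912]
tool_rot: [[-0.967, 0.254, 0.0], [0.254, 0.967, 0.0], [-0.0, 0.0, -1.0]]
ft_force: [-0.4, 0.8, 0.1]
grip_width: 0.06
gripper_force: 0.0
```

Emit:
move_arm --jaw '[6,6,6,6,6,6,6]' --dp '[[0,0,0],[0,0,0],[0,0,0],[0,0,0],[0,0,0],[0,0,0],[0,0,0]]' --turn '[[0,0,-0.109],[0,0,-0.109],[0,0,-0.109],[0,0,-0.109],[0,0,-0.109],[0,0,0],[0,0,0]]'

```text
time_s: 2.98
position: [0.465, 0.2021, 0.1914]
tool_rot: [[-0.96, -0.281, 0.0], [-0.281, 0.96, 0.0], [-0.0, 0.0, -1.0]]
ft_force: [-0.2, 0.9, -0.2]
grip_width: 0.0603
gripper_force: 0.0
```

```bash
python3 - <<'E'
from h import *
s=observe(); print(s["position"],np.array(s["tool_rot"]).round(3).tolist(),s["q"])
n="wrist";C=cal(n);im,d=cams.get_image(n);save(im,"w1.png")
for q in("tray","tray_grip","tray_lip","small_tape","holder_1_mid"): marks(n,q,d,C)
for q in("small_tape",):
  for m in cams.outline_of(n,q)[:2]:
    v,u=np.nonzero(m["mask"]); P=np.array([pt(n,a,b,d[b,a],C) for a,b in zip(u,v) if d[b,a]>0])
    T=P[(P[:,2]>.013)&(P[:,2]<.024)]; print(m["p"],(u.mean(),v.mean()),len(T),((T.max(0)+T.min(0))/2).round(4),np.median(T[:,2]),(T.max(0)-T.min(0)).round(3))
plan([.4645,.202,.19],down(196.5))
E
```

```text
[0.46499491 0.20212496 0.19136454] [[-0.96, -0.281, 0.0], [-0.281, 0.96, 0.0], [-0.0, 0.0, -1.0]] [ 1.00933856e+01  1.95055631e+01  8.49868219e+01  1.14193047e-03
  7.55025861e+01 -9.62351241e+01]
wrist tray 0.75 (290, 213) surf [0.488 0.217 0.005]
wrist tray 0.39 (370, 222) surf [0.462 0.29  0.053]
wrist tray_grip 0.67 (291, 341) surf [0.592 0.247 0.084]
wrist tray_lip 0.65 (290, 108) surf [0.381 0.185 0.032]
wrist small_tape 0.95 (283, 193) surf [0.469 0.204 0.005]
wrist holder_1_mid 0.7 (331, 255) surf [0.506 0.265 0.053]
wrist holder_1_mid 0.41 (294, 341) surf [0.592 0.251 0.083]
0.68 (np.float64(283.65502183406113), np.float64(191.90538573508005)) 589 [0.4649 0.2031 0.0164] 0.017559881212002026 [0.038 0.038 0.007]
t 3.3333 dp(cm, start axes) [0.05 0.   0.13] rotvec [-0.      0.0001 -0.0006] rows>= 0.0
```

View pics/w1.png

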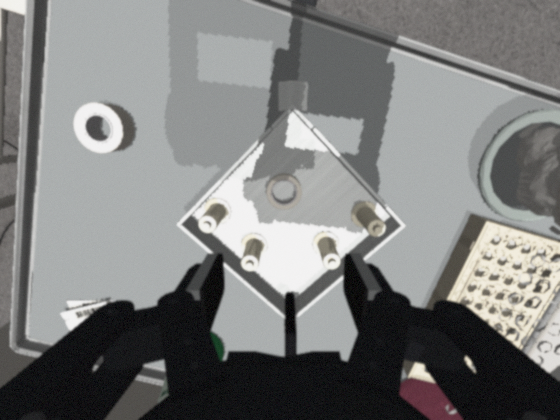

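The wrist view shows the tape at (283,191), with free floor on both sides across the tray's y axis. It agrees with the other views to within 1 mm, so I descend.

Emit:
move_arm --jaw '[6,6,6,6,6,6,6,6,6,6]' --dp '[[0,0.1,3],[0,0,3],[0,0,3],[0,0,3],[0,0,2.5],[0,0,2],[0,0,1],[0,0,0.5],[0,0,0.3],[0,0,0]]' --turn '[[0,0,0],[0,0,0],[0,0,0],[0,0,0],[0,0,0],[0,0,0],[0,0,0],[0,0,0],[0,0,0],[0,0,0]]'

```text
time_s: 4.17
position: [0.4649, 0.2031, 0.0083]
tool_rot: [[-0.959, -0.284, 0.0], [-0.284, 0.959, 0.0], [-0.0, -0.0, -1.0]]
ft_force: [-0.2, 0.2, -0.3]
grip_width: 0.0596
gripper_force: 0.0
```

Emit:
move_arm --force 20 --jaw '[4.6,4.2,3.8,3.4,3.2,3.2,3.2]' --dp '[[0,0,0],[0,0,0],[0,0,0],[0,0,0],[0,0,0],[0,0,0],[0,0,0]]' --turn '[[0,0,0],[0,0,0],[0,0,0],[0,0,0],[0,0,0],[0,0,0],[0,0,0]]'

```text
time_s: 4.75
position: [0.465, 0.2032, 0.0091]
tool_rot: [[-0.959, -0.284, 0.001], [-0.284, 0.959, 0.0], [-0.001, -0.0, -1.0]]
ft_force: [-1.0, 0.3, 7.6]
grip_width: 0.0369
gripper_force: 19.6
```

Emit:
move_arm --jaw '[3.2,3.2,3.2,3.2,3.2,3.2,3.2,3.2,3.2,3.2,3.2,3.2]' --dp '[[0,0,-1],[0,0,-2.5],[0,0,-3],[0,0,-3],[0,0,-1.5],[2.11,-2.25,0],[2.11,-2.25,0],[2.11,-2.25,0],[2.11,-2.25,0],[2.11,-2.25,0],[2.11,-2.25,0],[2.11,-2.25,0]]' --turn '[[0,0,0],[0,0,0],[0,0,0],[0,0,0],[0,0,0],[0,0,0],[0,0,0],[0,0,0],[0,0,0],[0,0,0],[0,0,0],[0,0,0]]'

```text
time_s: 5.75
position: [0.367, 0.0091, 0.119]
tool_rot: [[-0.959, -0.285, 0.001], [-0.285, 0.959, -0.0], [-0.001, -0.001, -1.0]]
ft_force: [-0.6, 0.2, 0.0]
grip_width: 0.0368
gripper_force: 20.3
```

```bash
python3 - <<'E'
from h import *
s=observe(); print(s["position"],s["grip_width"],s["gripper_force"],s["q"].round(1))
n="scene";im,d=cams.get_image(n);save(im,"s2.png")
E
```

```text
[0.36697786 0.00912743 0.11901384] 0.03678150613012445 20.254503786563873 [ -17.2   12.   111.4   -0.    56.6 -123.8]
```

View pics/s2.png

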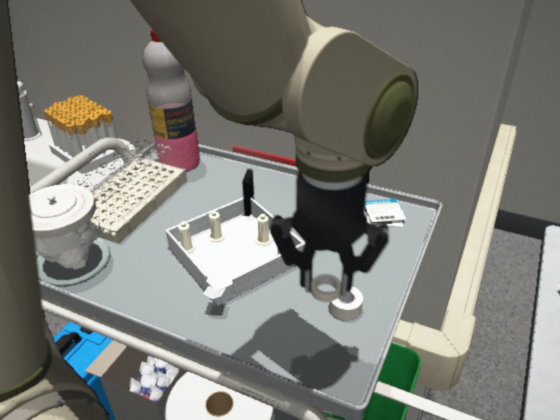

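The tape is in the fingers at (326,287), clear of the large roll at (346,302). Lowering it to the trolley.

Emit:
move_arm --jaw '[3.2,3.2,3.2,3.2,3.2,3.2,3.2,3.2,3.6,4,4.6,5.2]' --dp '[[0,0,3],[0,0,3],[0,0,2.5],[0,0,1.5],[0,0,0.8],[0,0,0.4],[0,0,0.3],[0,0,0],[0,0,0],[0,0,0],[0,0,0],[0,0,0]]' --turn '[[0,0,0],[0,0,0],[0,0,0],[0,0,0],[0,0,0],[0,0,0],[0,0,0],[0,0,0],[0,0,0],[0,0,0],[0,0,0],[0,0,0]]'

```text
time_s: 6.8
position: [0.368, 0.01, 0.0037]
tool_rot: [[-0.959, -0.284, 0.001], [-0.284, 0.959, -0.0], [-0.001, -0.0, -1.0]]
ft_force: [0.9, -0.4, -0.4]
grip_width: 0.0518
gripper_force: 0.0
```

Emit:
move_arm --jaw '[5.6,5.6,5.6,5.6,5.6,5.6,5.6,5.6]' --dp '[[0,0,0],[0,0,0],[0,0,-1],[0,0,-3],[0,0,-4],[0,0,-4],[0,0,-4],[0,0,-3]]' --turn '[[0,0,0],[0,0,0],[0,0,0],[0,0,0],[0,0,0],[0,0,0],[0,0,0],[0,0,0]]'

```text
time_s: 7.47
position: [0.3678, 0.0102, 0.1966]
tool_rot: [[-0.959, -0.284, 0.003], [-0.284, 0.959, -0.001], [-0.003, -0.002, -1.0]]
ft_force: [1.0, -0.4, -0.2]
grip_width: 0.0556
gripper_force: 0.0
```

```bash
python3 - <<'E'
from h import *
s=observe(); print(s["time_s"],s["position"])
for n in("wrist","top"):
  C=cal(n);im,d=cams.get_image(n);save(im,n+"3.png")
  for q in("small_tape","large_tape","tray_grip","tray_lip","tray"): marks(n,q,d,C,3)
  for q in("small_tape","large_tape"):
   for m in cams.outline_of(n,q)[:1]:
    v,u=np.nonzero(m["mask"]); P=np.array([pt(n,a,b,d[b,a],C) for a,b in zip(u,v) if d[b,a]>0])
    z=np.percentile(P[:,2],90);T=P[P[:,2]>z-.004]; print(q,m["p"],(u.mean(),v.mean()),((T.max(0)+T.min(0))/2).round(4),z.round(4),(T.max(0)-T.min(0)).round(3))
  if n=="top":
    vv,uu=np.mgrid[140:200,210:270]; P=np.array([pt(n,a,b,d[b,a],C) for a,b in zip(uu.ravel(),vv.ravel())])
    T=P[(P[:,2]>.07)&(P[:,2]<.095)]; print("grip",len(T),T.mean(0).round(4),cv2.minAreaRect(T[:,:2].astype(np.float32)))
E
```

```text
7.4667 [0.36781077 0.0101512  0.19655367]
wrist small_tape 0.58 (286, 191) surf [ 0.371  0.015 -0.001]
wrist large_tape 0.97 (259, 256) surf [ 0.458  0.007 -0.001]
wrist tray_lip 0.82 (421, 237) surf [ 0.379  0.185 -0.   ]
small_tape 0.7 (np.float64(283.1164021164021), np.float64(188.72663139329805)) [0.3672 0.0107 0.0112] 0.0126 [0.037 0.036 0.005]
large_tape 0.82 (np.float64(261.3004758667573), np.float64(257.5418082936778)) [0.4527 0.0086 0.0235] 0.0248 [0.049 0.048 0.005]
top small_tape 0.51 (360, 291) surf [ 0.361  0.015 -0.004]
top large_tape 0.92 (365, 243) surf [0.458 0.002 0.001]
top tray_grip 0.85 (242, 162) surf [0.621 0.247 0.039]
top tray_grip 0.64 (233, 218) surf [0.511 0.263 0.06 ]
top tray_lip 0.93 (275, 284) surf [0.381 0.187 0.033]
top tray 0.8 (259, 230) surf [0.488 0.217 0.008]
small_tape 0.61 (np.float64(363.0747663551402), np.float64(287.99532710280374)) [0.3783 0.0315 0.2267] 0.0154 [0.055 0.08  0.431]
large_tape 0.88 (np.float64(363.864), np.float64(244.49866666666668)) [0.4547 0.0081 0.0268] 0.0278 [0.045 0.046 0.006]
grip 154 [0.6048 0.2493 0.0834] ((0.6057541370391846, 0.24997688829898834), (0.0438232384622097, 0.01196967251598835), 15.891921043395996)
```

View pics/wrist3.png

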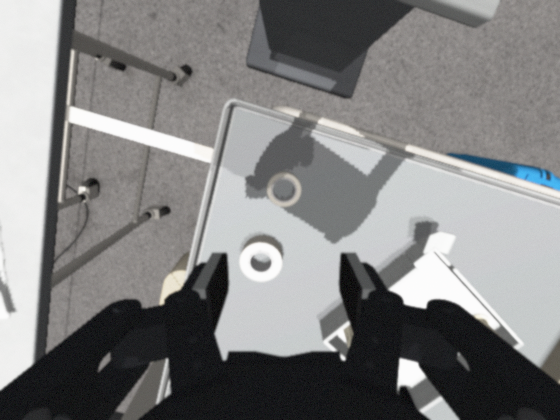

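The small tape lies flat, its centre at (0.367, 0.011), 86 mm from the large roll. In the picture they are at (283,190) and (261,258). Next, the grip at about (0.604, 0.2495).

Emit:
move_arm --jaw '[4,4,4,4,4,4,4,4,4,4,4,4]' --dp '[[-2.94,1.63,0],[-2.94,1.63,0],[-2.94,1.63,0],[-2.94,1.63,0],[-2.94,1.63,0],[-2.94,1.63,0],[-2.94,1.63,0],[-2.94,1.63,0],[-2.94,1.63,0],[-2.94,1.63,0],[0,0,2],[0,0,0]]' --turn '[[0,0,0],[0,0,0],[0,0,0],[0,0,0],[0,0,0],[0,0,0],[0,0,0],[0,0,0],[0,0,0],[0,0,0],[0,0,0],[0,0,0]]'

```text
time_s: 9.27
position: [0.6028, 0.2507, 0.1693]
tool_rot: [[-0.958, -0.286, -0.006], [-0.286, 0.958, -0.001], [0.006, 0.0, -1.0]]
ft_force: [-1.0, -1.0, -1.8]
grip_width: 0.04
gripper_force: 0.0
```

```bash
python3 - <<'E'
from h import *
s=observe(); print(s["time_s"],s["position"],s["q"].round(1))
n="wrist"; C=cal(n);im,d=cams.get_image(n);save(im,"w4.png")
for q in("small_tape","large_tape","tray_grip","tray_lip","tray"): marks(n,q,d,C,3)
vv,uu=np.mgrid[0:420,200:380]; P=np.array([pt(n,a,b,d[b,a],C) for a,b in zip(uu.ravel(),vv.ravel())])
k=(abs(P[:,2]-.084)<.008)&(np.hypot(P[:,0]-.605,P[:,1]-.25)<.04); T=P[k]
print("grip",k.sum(),T.mean(0).round(4) if len(T) else 0,cv2.minAreaRect(T[:,:2].astype(np.float32)), T[:,2].max())
n="scene"; im,d=cams.get_image(n);C=cal(n)
for q in("tray_grip","bottle_green"): marks(n,q,d,C,2)
P=np.array([pt(n,a,b,d[b,a],C) for b in range(150,230) for a in range(225,265)])
k=(abs(P[:,2]-.082)<.006)&(np.hypot(P[:,0]-.605,P[:,1]-.25)<.04);T=P[k];print(k.sum(),cv2.minAreaRect(T[:,:2].astype(np.float32)) if k.sum()>3 else 0)
E
```

```text
9.2667 [0.60278185 0.25070583 0.16928295] [ 12.2  34.9  61.9  -0.   83.6 -94.4]
wrist tray_grip 0.56 (284, 214) surf [0.6   0.251 0.084]
wrist tray 0.74 (284, 76) surf [0.493 0.22  0.006]
grip 764 [0.6037 0.2507 0.0825] ((0.6047338843345642, 0.2509895861148834), (0.04275938495993614, 0.011475500650703907), 16.406024932861328) 0.08548275530862973
scene tray_grip 0.64 (247, 184) surf [0.588 0.241 0.075]
scene tray_grip 0.46 (323, 350) surf [ 0.366  0.009 -0.   ]
scene bottle_green 0.69 (317, 197) surf [0.676 0.142 0.018]
115 ((0.6032190918922424, 0.24918879568576813), (0.04265104979276657, 0.011719219386577606), 16.129268646240234)
```

View pics/w4.png

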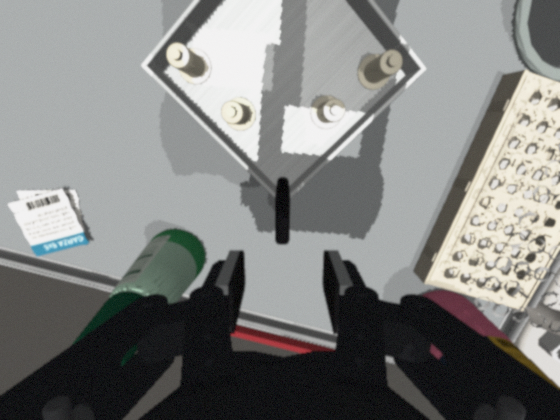

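The grip shows at (282,212), centred between the fingers. The bottle, at lower left, is clear. Descending and pinching.

Emit:
move_arm --jaw '[4,4,4,4,4,4,4,4]' --dp '[[-0.1,0,2.5],[0,0,2.5],[0,0,2.5],[0,0,2],[0,0,1.4],[0,0,0.7],[0,0,0.3],[0,0,0]]' --turn '[[0,0,0],[0,0,0],[0,0,0],[0,0,0],[0,0,0],[0,0,0],[0,0,0],[0,0,0]]'

```text
time_s: 10.38
position: [0.6045, 0.2501, 0.0545]
tool_rot: [[-0.959, -0.284, 0.0], [-0.284, 0.959, -0.0], [-0.0, -0.0, -1.0]]
ft_force: [-0.6, -0.7, -0.7]
grip_width: 0.0398
gripper_force: 0.0
```

Emit:
move_arm --force 90 --jaw '[3,2.4,2,1.6,1.2,0.8,0.6,0.6,0.6,0.6]' --dp '[[0,0,0],[0,0,0],[0,0,0],[0,0,0],[0,0,0],[0,0,0],[0,0,0],[0,0,0],[0,0,0],[0,0,0]]' --turn '[[0,0,0],[0,0,0],[0,0,0],[0,0,0],[0,0,0],[0,0,0],[0,0,0],[0,0,0],[0,0,0],[0,0,0]]'

```text
time_s: 11.22
position: [0.6046, 0.2503, 0.055]
tool_rot: [[-0.959, -0.284, 0.001], [-0.284, 0.959, 0.0], [-0.001, -0.0, -1.0]]
ft_force: [-0.8, -0.6, 6.4]
grip_width: 0.0108
gripper_force: 88.3
```

Emit:
move_arm --jaw '[0.6,0.6,0.6,0.6,0.6,0.6,0.6,0.6,0.6,0.6]' --dp '[[0.055,0,-0.24],[0.085,0,-0.357],[0.085,0,-0.357],[0.085,0,-0.357],[0.085,0,-0.357],[0.085,0,-0.357],[0.085,0,-0.357],[0.085,0,-0.357],[0.085,0,-0.357],[0.085,0,-0.357]]' --turn '[[0,-0.01,0],[0,-0.015,0],[0,-0.015,0],[0,-0.015,0],[0,-0.015,0],[0,-0.015,0],[0,-0.015,0],[0,-0.015,0],[0,-0.015,0],[0,-0.015,0]]'

```text
time_s: 12.05
position: [0.594, 0.2472, 0.0884]
tool_rot: [[-0.949, -0.284, 0.139], [-0.281, 0.959, 0.041], [-0.145, 0.0, -0.989]]
ft_force: [0.3, -0.1, -3.5]
grip_width: 0.0107
gripper_force: 87.6
```

```bash
cat > chk.py <<'E'
from h import *
import sys
s=observe(); print(s["time_s"],s["position"].round(4),"tooltilt",np.degrees(np.arccos(-s["tool_rot"][2][2])).round(2),s["ft_force"].round(1),s["wrist_torque"].round(2),s["gripper_force"],s["q"].round(1))
n="scene";C=cal(n);im,d=cams.get_image(n)
save(cv2.resize(im[130:350,140:400],None,fx=2.5,fy=2.5),sys.argv[1])
for q in("tray_lip","tray_grip","holder_1_mid"): marks(n,q,d,C,3)
E
python3 chk.py c5.png
```

```text
12.05 [0.594  0.2472 0.0884] tooltilt 8.36 [ 0.3 -0.1 -3.5] [0.03 0.13 0.01] 87.59759545326233 [ 11.8  35.   77.    0.8  59.7 -95.1]
scene tray_lip 0.88 (218, 308) surf [ 0.373  0.182 -0.   ]
scene tray_grip 0.94 (244, 171) surf [0.573 0.237 0.113]
scene holder_1_mid 0.88 (212, 217) surf [0.493 0.257 0.065]
scene holder_1_mid 0.41 (345, 308) surf [0.429 0.001 0.026]
```

View pics/c5.png

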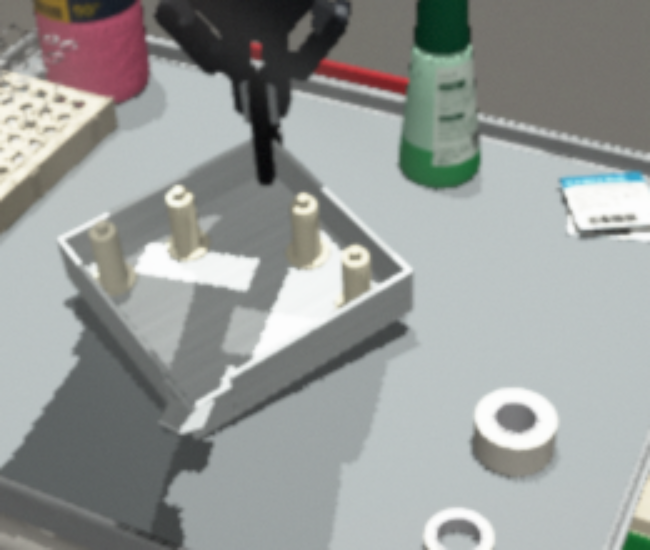

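The tray is up at the grip by 8.4°. The lip is on the trolley at crop (190,425), and all four holders stand unmoved. I continue slowly through the sliding angle.

Emit:
move_arm --jaw '[0.6,0.6,0.6,0.6,0.6,0.6,0.6,0.6,0.6,0.6,0.6,0.6]' --dp '[[0.039,0,-0.167],[0.039,0,-0.167],[0.039,0,-0.167],[0.039,0,-0.167],[0.039,0,-0.167],[0.039,0,-0.167],[0.039,0,-0.167],[0.039,0,-0.167],[0.039,0,-0.167],[0.039,0,-0.167],[0.039,0,-0.167],[0.039,0,-0.167]]' --turn '[[0,-0.007,0],[0,-0.007,0],[0,-0.007,0],[0,-0.007,0],[0,-0.007,0],[0,-0.007,0],[0,-0.007,0],[0,-0.007,0],[0,-0.007,0],[0,-0.007,0],[0,-0.007,0],[0,-0.007,0]]'

```text
time_s: 13.25
position: [0.5864, 0.2449, 0.1072]
tool_rot: [[-0.934, -0.284, 0.218], [-0.277, 0.959, 0.065], [-0.228, -0.0, -0.974]]
ft_force: [0.0, 0.1, -4.0]
grip_width: 0.0109
gripper_force: 87.7
```

Emit:
move_arm --jaw '[0.6,0.6,0.6,0.6,0.6,0.6,0.6,0.6,0.6,0.6,0.6,0.6]' --dp '[[0.039,0,-0.167],[0.039,0,-0.167],[0.039,0,-0.167],[0.039,0,-0.167],[0.039,0,-0.167],[0.039,0,-0.167],[0.039,0,-0.167],[0.039,0,-0.167],[0.039,0,-0.167],[0.039,0,-0.167],[0.039,0,-0.167],[0.039,0,-0.167]]' --turn '[[0,-0.007,0],[0,-0.007,0],[0,-0.007,0],[0,-0.007,0],[0,-0.007,0],[0,-0.007,0],[0,-0.007,0],[0,-0.007,0],[0,-0.007,0],[0,-0.007,0],[0,-0.007,0],[0,-0.007,0]]'

```text
time_s: 14.25
position: [0.577, 0.2421, 0.1253]
tool_rot: [[-0.912, -0.284, 0.296], [-0.27, 0.959, 0.088], [-0.309, -0.0, -0.951]]
ft_force: [-0.8, 0.1, -3.6]
grip_width: 0.0104
gripper_force: 87.6
```

```bash
python3 chk.py c6.png
```

```text
14.25 [0.577  0.2421 0.1253] tooltilt 17.98 [-0.8  0.1 -3.6] [-0.01  0.16  0.01] 87.6162850856781 [ 11.3  28.1  85.3   2.2  48.7 -96.4]
scene tray_lip 0.67 (230, 241) surf [0.477 0.215 0.04 ]
scene tray_lip 0.6 (217, 306) surf [0.351 0.165 0.034]
scene tray_grip 0.58 (241, 159) surf [0.557 0.232 0.147]
scene holder_1_mid 0.76 (209, 210) surf [0.484 0.255 0.086]
```

View pics/c6.png

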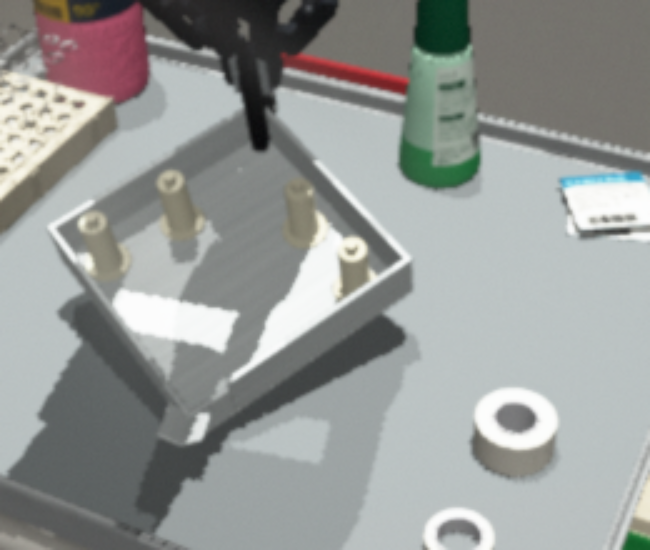

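At 18° nothing has slid yet: the holders stand at crop (105,245), (180,205), (300,215) and (352,270). Going on gently.

Emit:
move_arm --jaw '[0.6,0.6,0.6,0.6,0.6,0.6,0.6,0.6,0.6,0.6,0.6,0.6]' --dp '[[0.028,0,-0.119],[0.028,0,-0.119],[0.028,0,-0.119],[0.028,0,-0.119],[0.028,0,-0.119],[0.028,0,-0.119],[0.028,0,-0.119],[0.028,0,-0.119],[0.028,0,-0.119],[0.028,0,-0.119],[0.028,0,-0.119],[0.028,0,-0.119]]' --turn '[[0,-0.005,0],[0,-0.005,0],[0,-0.005,0],[0,-0.005,0],[0,-0.005,0],[0,-0.005,0],[0,-0.005,0],[0,-0.005,0],[0,-0.005,0],[0,-0.005,0],[0,-0.005,0],[0,-0.005,0]]'

```text
time_s: 15.45
position: [0.5693, 0.2399, 0.1376]
tool_rot: [[-0.893, -0.284, 0.35], [-0.265, 0.959, 0.104], [-0.365, 0.0, -0.931]]
ft_force: [0.1, -0.2, -3.4]
grip_width: 0.0108
gripper_force: 87.6
```

```bash
python3 chk.py c7.png
```

```text
15.45 [0.5693 0.2399 0.1376] tooltilt 21.4 [ 0.1 -0.2 -3.4] [-0.02  0.18 -0.01] 87.62113451957703 [ 11.   25.7  88.3   2.8  44.7 -97.1]
scene tray_lip 0.75 (218, 306) surf [0.352 0.166 0.032]
scene tray_grip 0.68 (240, 158) surf [0.548 0.227 0.154]
scene holder_1_mid 0.84 (206, 219) surf [0.46  0.244 0.087]
```

View pics/c7.png

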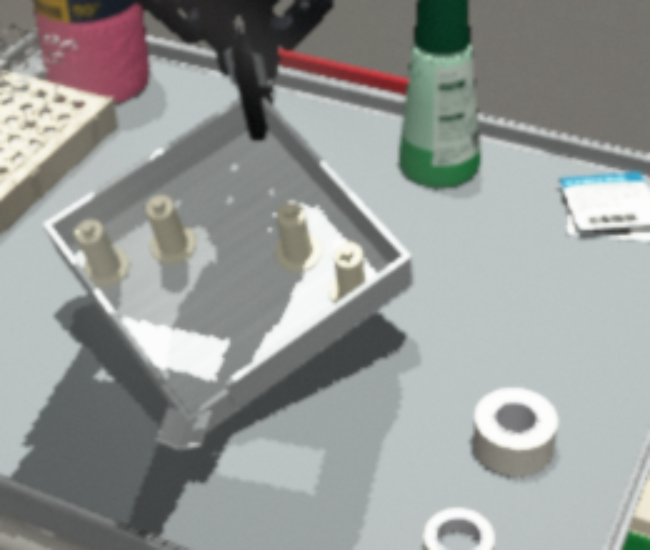

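Sliding began at about 0.37 rad: the two middle holders have moved to crop (170,230) and (293,238). I hold here, then use depth points in the tray frame to track them.

Emit:
move_arm --jaw '[0.6,0.6,0.6,0.6,0.6,0.6,0.6,0.6,0.6,0.6,0.6,0.6]' --dp '[[0,0,0],[0,0,0],[0,0,0],[0,0,0],[0,0,0],[0,0,0],[0,0,0],[0,0,0],[0,0,0],[0,0,0],[0,0,0],[0,0,0]]' --turn '[[0,0,0],[0,0,0],[0,0,0],[0,0,0],[0,0,0],[0,0,0],[0,0,0],[0,0,0],[0,0,0],[0,0,0],[0,0,0],[0,0,0]]'

```text
time_s: 16.65
position: [0.5694, 0.2399, 0.1375]
tool_rot: [[-0.893, -0.284, 0.349], [-0.265, 0.959, 0.104], [-0.364, -0.0, -0.931]]
ft_force: [0.1, -1.0, -3.4]
grip_width: 0.0107
gripper_force: 87.7
```

```bash
cat > trk.py <<'E'
from h import *
import sys
s=observe(); R0=np.array(s["tool_rot"]); Rt=np.c_[-R0[:,0],R0[:,1],-R0[:,2]]
org=s["position"]-Rt@np.array([.119,0,.055])
print(s["time_s"],"tilt",np.arccos(Rt[2,2]).round(3),"lip",(org+Rt@[-.119,0,0]).round(4),"ft",s["ft_force"].round(1))
for n in ("scene","top"):
    c,f,W=cal(n); im,d=cams.get_image(n)
    if n=="scene" and len(sys.argv)>1: save(cv2.resize(im[130:350,140:400],None,fx=2.5,fy=2.5),sys.argv[1])
    v,u=np.mgrid[:420,:560]; P=np.stack([(u-c["cx"])/f*d,-(v-c["cy"])/f*d,-d],-1)@W[:3,:3].T+W[:3,3]
    Q=(P-org)@Rt; ins=(abs(Q[...,0])+abs(Q[...,1])<.108)&(d>0)
    fl=Q[ins&(abs(Q[...,2]-.006)<.008)]; print(n,"floor z",np.median(fl[:,2]).round(4) if len(fl) else None)
    k=ins&(Q[...,2]>.025)&(Q[...,2]<.075)&(Q[...,0]<.09)
    N,L,st,_=cv2.connectedComponentsWithStats(k.astype(np.uint8))
    for i in range(1,N):
        if st[i,4]>=12: q=Q[L==i]; t=q[q[:,2]>q[:,2].max()-.01]; print(n,"n",st[i,4],"top x,y",t[:,:2].mean(0).round(3),"zmax",q[:,2].max().round(3),"x range",q[:,0].min().round(3),q[:,0].max().round(3))
    if n=="scene":
        for m in cams.mark_of(n,"holder_1_mid")[:4]: print(round(m["p"],2),np.array(m["location"])*[560,420])
E
python3 trk.py
```

```text
16.65 tilt 0.373 lip [ 0.3762  0.1826 -0.0005] ft [ 0.1 -1.  -3.4]
scene floor z 0.0061
scene n 205 top x,y [-0.011  0.081] zmax 0.062 x range -0.02 -0.001
scene n 207 top x,y [-0.029 -0.063] zmax 0.062 x range -0.038 -0.019
scene n 210 top x,y [-0.072 -0.02 ] zmax 0.062 x range -0.081 -0.063
scene n 213 top x,y [-0.083  0.009] zmax 0.061 x range -0.091 -0.074
0.86 [214.424 275.52 ]
0.16 [220.08  308.406]
top floor z 0.0069
top n 130 top x,y [-0.068 -0.019] zmax 0.063 x range -0.078 -0.059
top n 96 top x,y [-0.076  0.009] zmax 0.064 x range -0.081 -0.07
```

Three holders are past x = -0.025 and all are upright. The one at y = +0.081 still needs to slide along its wall, so I tilt further.

Emit:
move_arm --jaw '[0.6,0.6,0.6,0.6,0.6,0.6,0.6,0.6,0.6,0.6,0.6,0.6]' --dp '[[0.028,0,-0.119],[0.028,0,-0.119],[0.028,0,-0.119],[0.028,0,-0.119],[0.028,0,-0.119],[0.028,0,-0.119],[0.028,0,-0.119],[0.028,0,-0.119],[0.028,0,-0.119],[0.028,0,-0.119],[0.028,0,-0.119],[0.028,0,-0.119]]' --turn '[[0,-0.005,0],[0,-0.005,0],[0,-0.005,0],[0,-0.005,0],[0,-0.005,0],[0,-0.005,0],[0,-0.005,0],[0,-0.005,0],[0,-0.005,0],[0,-0.005,0],[0,-0.005,0],[0,-0.005,0]]'

```text
time_s: 17.8
position: [0.5611, 0.2374, 0.1494]
tool_rot: [[-0.87, -0.284, 0.403], [-0.258, 0.959, 0.119], [-0.42, -0.0, -0.908]]
ft_force: [-0.2, 0.1, -4.4]
grip_width: 0.0105
gripper_force: 87.6
```

Emit:
move_arm --jaw '[0.6,0.6,0.6,0.6,0.6,0.6,0.6,0.6,0.6,0.6,0.6,0.6]' --dp '[[0.028,0,-0.119],[0.028,0,-0.119],[0.028,0,-0.119],[0.028,0,-0.119],[0.028,0,-0.119],[0.028,0,-0.119],[0.028,0,-0.119],[0,0,0],[0,0,0],[0,0,0],[0,0,0],[0,0,0]]' --turn '[[0,-0.005,0],[0,-0.005,0],[0,-0.005,0],[0,-0.005,0],[0,-0.005,0],[0,-0.005,0],[0,-0.005,0],[0,0,0],[0,0,0],[0,0,0],[0,0,0],[0,0,0]]'

```text
time_s: 18.8
position: [0.556, 0.2359, 0.1559]
tool_rot: [[-0.856, -0.284, 0.432], [-0.254, 0.959, 0.128], [-0.451, -0.0, -0.893]]
ft_force: [0.2, 0.1, -3.7]
grip_width: 0.0106
gripper_force: 87.6
```

```bash
python3 trk.py
```

```text
18.8 tilt 0.468 lip [ 0.3761  0.1826 -0.0005] ft [ 0.2  0.1 -3.7]
scene floor z 0.006
scene n 200 top x,y [-0.051 -0.041] zmax 0.063 x range -0.06 -0.042
scene n 334 top x,y [-0.077  0.019] zmax 0.064 x range -0.092 -0.058
scene n 199 top x,y [-0.072 -0.02 ] zmax 0.062 x range -0.081 -0.063
0.84 [213.416 275.184]
top floor z 0.0065
```

All four now appear gathered, with the n=334 blob being two holders side by side. A short settle, one last look, and a stillness check.

Emit:
move_arm --jaw '[0.6,0.6,0.6,0.6,0.6,0.6,0.6,0.6,0.6,0.6,0.6,0.6]' --dp '[[0,0,0],[0,0,0],[0,0,0],[0,0,0],[0,0,0],[0,0,0],[0,0,0],[0,0,0],[0,0,0],[0,0,0],[0,0,0],[0,0,0]]' --turn '[[0,0,0],[0,0,0],[0,0,0],[0,0,0],[0,0,0],[0,0,0],[0,0,0],[0,0,0],[0,0,0],[0,0,0],[0,0,0],[0,0,0]]'

```text
time_s: 19.95
position: [0.556, 0.2359, 0.156]
tool_rot: [[-0.856, -0.284, 0.432], [-0.254, 0.959, 0.128], [-0.451, -0.0, -0.892]]
ft_force: [-0.1, -0.8, -5.1]
grip_width: 0.0109
gripper_force: 87.6
```

```bash
python3 trk.py c8.png
```

```text
19.95 tilt 0.468 lip [ 0.3761  0.1825 -0.0005] ft [-0.1 -0.8 -5.1]
scene floor z 0.006
scene n 198 top x,y [-0.051 -0.041] zmax 0.062 x range -0.06 -0.042
scene n 339 top x,y [-0.077  0.018] zmax 0.063 x range -0.092 -0.057
scene n 201 top x,y [-0.072 -0.02 ] zmax 0.061 x range -0.081 -0.062
0.61 [214.816 277.62 ]
top floor z 0.0065
```

View pics/c8.png

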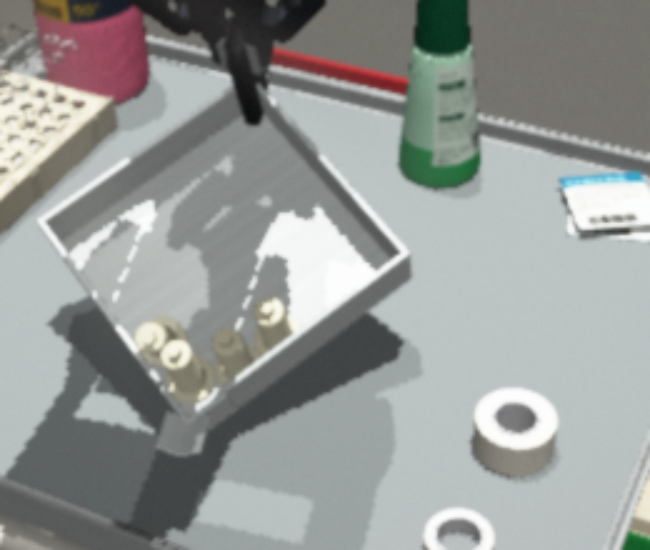

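All four holders stand gathered at the lip corner, at crop (155,340), (180,365), (232,352) and (272,322). They have not moved since the last check, and the tape, large roll and bottle are undisturbed. Handing in.

```bash
python3 -c "
from rig import ticket
print(ticket.close_job())"
```

```text
the job is handed in; nothing more can be done
None
```

I handed the job in at about 20 s: the small tape lies flat 86 mm from the large roll, and the arm still holds the tray by its grip at 0.47 rad, with all four holders gathered in the lip corner; no verdict was returned.

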